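Mix the sample jar and sight it through the mirror

ROBOT

A 6-joint arm with a two-finger parallel gripper is mounted at the origin on the work surface. World frame = base frame: x ahead of the robot, y to its left, z up, the work surface at z = 0. Lengths are in m, angles in rad, forces in N, time in s.
With the tool pointing down it reaches from about 0.425 to 0.925 m from the base axis. Payload 12.5 kg.
Tool frame: the origin (TCP) lies midway between the tips of the shut fingers; the grasp point (between the pads) lies 19 mm behind it (arm.grip_point_offset is the distance from the TCP to the grasp point, in m); z points along the fingers, y is the line along which they close (so a half turn about z gives the same grasp; the last joint's range is limited). The gripper opens to 85 mm and grips with 20 to 120 N. Pads are 22 mm wide; open, the fingers measure 114 mm over their backs; the gripper's body (76 mm by 85 mm) begins 54 mm behind the grasp point. The pads swing forward as they close: fully open they stand 13 mm farther back than shut.
Start: joints at [-1.344, 0.491, 1.559, -0, 1.092, -0.106], TCP at [0.204, -0.591, 0.231] pointing down, gripper open.
Joint ranges: [-3.1, 3.1], [-0.84, 2.19], [0.05, 2.79], [-1.13, 4.28], [0.06, 2.93], [-2.69, 2.69]. Speed limits (rad/s): [2.22, 2.22, 2.79, 3.14, 3.14, 3.14].

INTERFACE

Orientations are given as [roll, pitch, yaw] about the fixed x, y, z axes, in that order (R = Rz(yaw) Ry(pitch) Rx(roll)).
In Python, from plant import arm gives the robot as it stands.
- The arm moves only by the shell command python3 -m pendant 'ROWS' [OPENING] [FORCE]. ROWS is JSON, a list of rows, each a list of 4 numbers: the shift along the tool's x, y, z in units of 0.1 m (1.0 is 0.1 m), then the turn about the tool's z in units of 180 degrees (1.0 is 180 degrees). In form: [[tx, ty, tz, yaw], ...]. A call has 1 to 10 rows; each row is the pose to reach, as a shift and turn from the pose commanded when the call began, along the tool's axes at that moment, turning the shorter way round; what a row does not reach only later rows make up. A row lasts 1/8 s, in which the tool goes at most 62.5 mm and 10.7 degrees, less where a joint would pass 70% of its speed; a pose out of reach is approached as far as the arm can. A call with a number of a shift or a turn outside -1 to 1 is refused whole. A call with a gripper value outside its range is refused whole. OPENING is the gripper's target within -1 to 1 (shut at 1, half-way at 0, fully open at -1), set as the call begins (- or left out, the last holds). The fingers move at their own pace and stop on an object; FORCE is the grip in N (left out, the last holds). Time passes only in rows, so rows that repeat a pose let the fingers close. It gives the time, the measured TCP pose, the force, the opening and the grip force at its end, in the units of the state.
- arm.get_state(): the state, without advancing time (a new reading comes with each control period).
- arm.get_image(name): name is "scene" or "top" or "wrist"; returns the picture (384x512x3 uint8, red, green, blue); there is no depth.
- arm.get_calibration(name): a dict with "camera_matrix" (3x3 intrinsics, pixels), "T" (4x4, takes a point from camera to world coordinates). Camera axes: x right, y down, z forward; pixel columns grow to the right and rows downward; lengths in m; the calibration is good to about 2 mm. A picture is of the moment at which its call begins: read the wrist's pose just before it. get_calibration takes no time and is no camera call; for the wrist camera it gives the pose at the moment of the call.
- arm.finish_job(): hands the job in; it is judged then, once.
The state is a dict: "t": time; "joint_pos": joint angles; "qd": joint speeds; "joint_efforts": joint torques, N m; "tool_pos": TCP position; "eef_rot": TCP orientation; "force": force on the tool from outside, world axes, zero at the start; "moment": the same for the moment, N m; "finger_gap": finger opening in m; "grasp_force": force on a finger pad.
Only numpy, scipy, OpenCV 4.12 (cv2) and the standard library are available. Lean on these libraries where they do the work, as an engineer would, in place of code of your own. Each camera call takes 0.05 s, during which the arm holds its last target. There are 200 camera calls.

TASK

Mix the sample by cranking the amber jar upside down and then back upright, and leave it standing upright. Then turn the sprung mirror by its blue fin until the bench camera, looking into the mirror, sees the jar's red band in the middle of its view, and finish still holding the mirror steady at that angle, because it springs back if let go. Leave the other things on the bench where they stand.

Things in the scene. Friction and masses are not known exactly. Their poses are not given: they have to be found in the camera images.
- mixer_axis (a point): Fixed jar mixer: grey base plate, one aluminium post (140 mm tall, centred 51 mm along +y from here). This point is on the level shaft, 125 mm above the bench, in the middle of the jar; it does not turn with it. y runs along the shaft from the jar past the post to the crank, z up. Place and yaw vary.
- jar (a joint): Angle (rad) of jar and crank, positive about the y axis of mixer_axis (handle at the top moves to that frame's +x). 0 = upright, cap up, handle straight above the shaft; +pi or -pi = upside down, handle straight below. Stops at -3.3 and +3.3: go over either way and come back the same way. Starts up to 0.4 off upright; stays where left (friction about 0.09 N m, nearly balanced).
- crank_handle (a point): Grip point on the crank handle, a black sleeve 14 mm in diameter, 66 mm long, parallel to the shaft, that spins freely on its pin. On its axis, 36 mm beyond the crank arm, 110 mm along +y from mixer_axis, 35 mm from the shaft axis (so 90 to 160 mm above the bench). Axes turn with the jar: y along the handle, z from shaft to handle.
- jar_mark (a point): Centre of the jar and of the red band (24 mm high, 55 mm across) round its middle; on the shaft axis, 125 mm above the bench. Closed amber jar 54 mm in diameter, 102 mm tall, black cap; clamped to the shaft. z points to the cap.
- mirror: Upright sprung mirror, 70 x 60 mm in a black frame. Origin on its vertical pivot at bench level; x = the way it faces, z up; its centre is 125 mm up. Parked at a stop, it turns anticlockwise seen from above, up to 1.75 rad (needed: 0.6 to 1.3). A spring (0.03 N m plus 0.08 N m per rad) takes it back when let go. Stands on a fixed white dial, 92 mm radius; place and yaw vary.
- mirror_fin (a point): Grip point on the blue fin on top of the mirror: an upright plate 10 mm thick (along x, the way the mirror faces), 50 mm long (along y), from 158 to 206 mm above the bench. The point is on the pivot axis 187 mm above the bench, so the fin turns on the spot. Axes turn with the mirror.
- sight (a point): Camera's line of sight after the mirror: starts at the pivot, 125 mm above the bench, x = where the camera looks by reflection. Turns by twice the mirror's turn, same direction; a thin red needle on the white dial (26 to 88 mm from the pivot) shows it. The band is mid-view when x points at the jar's axis. Camera: black box on a post on the same base, 0.21 m from the pivot.
- beaker: Glass beaker, 72 mm across, 95 mm tall; origin under its centre. Loose bystander, not to be disturbed.
- reagent: Amber bottle, 60 mm across, 140 mm tall; origin under its centre. Loose bystander, not to be disturbed.
- whitepot: White pot with blue cap, 70 mm across, 90 mm tall; origin under its centre. Loose bystander, not to be disturbed.
- dish: Glass dish, 90 mm across, 14 mm high; origin under its centre. Loose bystander, not to be disturbed.
- bung: Dark rubber bung, 36 mm across, 28 mm high; origin under its centre. Loose bystander, not to be disturbed.
- spatula: Steel spatula with a wooden handle, 180 mm long, lying on the bench. Loose bystander, not to be disturbed.
- weight: Brass weight, 44 mm across, 48 mm high; origin under its centre. Loose bystander, not to be disturbed.
There are look-alikes about, which are no part of the job. What is shaped like the part that bears mixer_axis but purple is not meant.

How it is judged:
On the way, in this order (a step that is already met when the one before it is completed fails the run):
1. the jar is upside down (within 20 degrees) (angle between jar_mark's own z axis and vertical above 2.79 rad), for 0.2 s.
2. the jar is upright again (within 8 degrees) (angle between jar_mark's own z axis and vertical below 0.14 rad), for 0.2 s.
3. the fingers hold the mirror so that the camera's reflected line of sight passes within 15 mm of the jar's axis (y of jar_mark in the frame of sight between -0.015 and 0.015 m and x of jar_mark in the frame of sight above 0.1 m and contact force between the fingers and mirror above 0.5 N and angle between jar_mark's own z axis and vertical below 0.14 rad), for 0.3 s.
At the end, for the whole second after the job is handed in: The fingers still hold the mirror (contact above 0.5 N), which is still (under 0.1 rad/s), at an angle where the camera's reflected line of sight passes within 15 mm of the jar's axis; the jar is upright within 8 degrees (all of step 3 and angular speed of mirror below 0.1 rad/s); the arm keeps its last pose, push and grip.
It fails at once if a bystander is shifted by more than 30 mm (distance of any of beaker, reagent, whitepot, dish, bung, spatula, weight from where it was at the start of the episode above 0.03 m).
It also fails if it takes over 61 s, if anything falls off the work surface, if the arm or the gripper's body presses on something with over 40 N, if the wrist force passes 120 N, or if a joint passes its speed limit or range.

## Working session

There is one attempt and no reset: what is moved stays moved. The work goes in short steps, Python scripts to look and compute and a shell command to move; the robot and the scene stay as the last step left them, time stands still between calls to the robot, and variables do not carry over. Pictures are saved under pics/ and viewed, at most 13 in all, crops included, and the job is handed in when it is done.

```bash
mkdir -p pics; ls; python3 - <<'E'
from plant import arm
import cv2,numpy as np
s=arm.get_state();print({k:np.round(v,3) for k,v in s.items()},arm.grip_point_offset)
for n in ["scene","top"]:
    im=arm.get_image(n);cv2.imwrite(f"pics/{n}0.png",im[:,:,::-1])
    c=arm.get_calibration(n);print(n,np.round(c["camera_matrix"],1).tolist(),np.round(c["T"],3).tolist())
E
```

```text
pics
{'t': np.float64(0.0), 'joint_pos': array([-1.344,  0.492,  1.559,  0.   ,  1.092, -0.106]), 'qd': array([-0.001, -0.001, -0.001, -0.001, -0.   ,  0.   ]), 'joint_efforts': array([-3.0000e-03, -6.1847e+01, -2.6160e+01, -0.0000e+00,  4.0000e-03,
       -0.0000e+00]), 'tool_pos': array([ 0.204, -0.59 ,  0.231]), 'eef_rot': array([-3.14 , -0.   ,  0.333]), 'force': array([0.62 , 0.178, 0.289]), 'moment': array([-0.01 , -0.005,  0.013]), 'grasp_force': np.float64(0.0), 'finger_gap': np.float64(0.086)} 0.0187
scene [[441.7, 0.0, 256.7], [0.0, 441.7, 189.6], [0.0, 0.0, 1.0]] [[-0.221, 0.768, -0.602, 1.232], [0.975, 0.18, -0.129, 0.133], [0.009, -0.615, -0.788, 1.088], [0.0, 0.0, 0.0, 1.0]]
top [[490.1, 0.0, 258.1], [0.0, 490.1, 188.0], [0.0, 0.0, 1.0]] [[0.009, -0.991, 0.135, 0.302], [-1.0, -0.01, -0.005, -0.014], [0.006, -0.134, -0.991, 1.757], [0.0, 0.0, 0.0, 1.0]]
```

View pics/scene0.png

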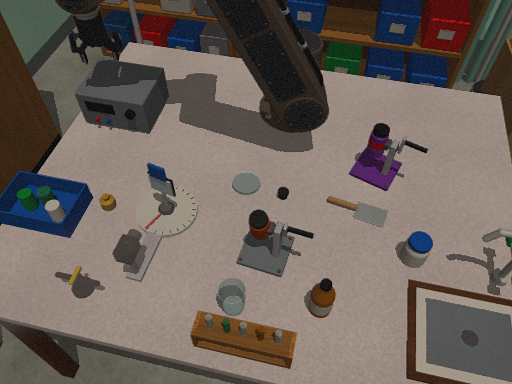

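View pics/top0.png

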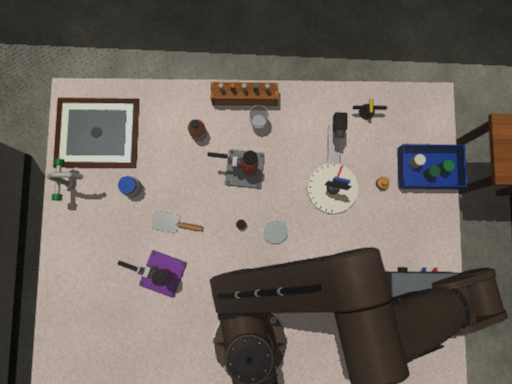

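Candidates: for the mixer, the grey-based one at scene (265,240) / top (245,168), and the purple-based look-alike at scene (378,160) / top (163,272), which is excluded. For the amber jar, there is also the reagent bottle at scene (322,298). For the mirror, the one on the white dial at scene (167,205) / top (333,187); the yellow-topped stand at scene (75,280) / top (370,107) is not it. I choose the grey mixer and the mirror on the white dial, and check them in close crops.

```bash
python3 - <<'E'
import cv2
a=cv2.imread("pics/top0.png")[125:225,200:360];cv2.imwrite("pics/topc.png",cv2.resize(a,None,fx=5,fy=5,interpolation=cv2.INTER_CUBIC))
a=cv2.imread("pics/scene0.png")[155:285,115:320];cv2.imwrite("pics/scenec.png",cv2.resize(a,(779,494),interpolation=cv2.INTER_CUBIC))
E
```

```text
(no output)
```

View pics/topc.png

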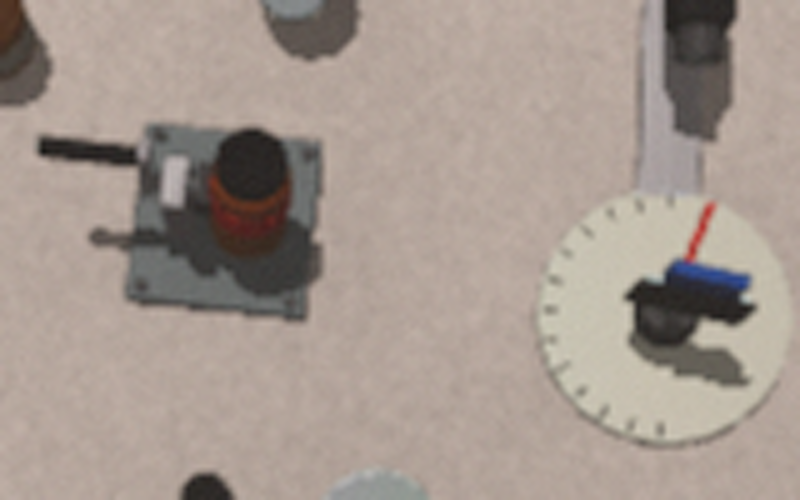

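View pics/scenec.png

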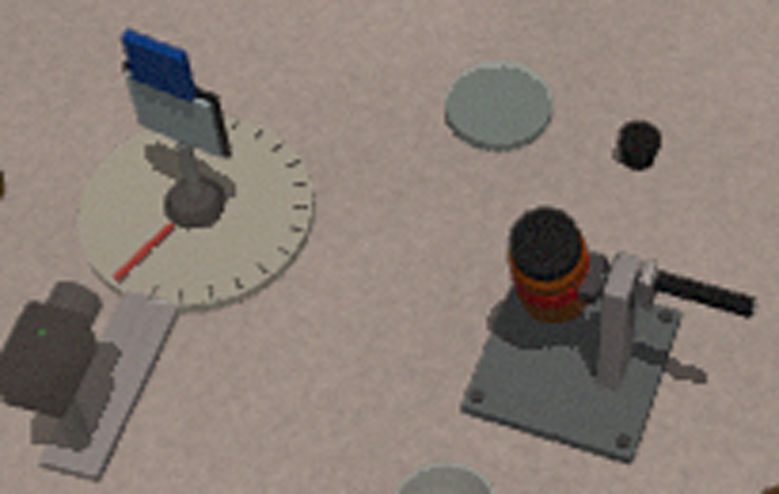

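The grey mixer (jar at top px (250,160), handle from (208,154) to (228,156)) and the mirror on the white dial (blue fin about (341,181), red needle (338–343,166–177)) match the description. Next I measure them by masks and triangulation.

```bash
cat > h.py <<'E'
import numpy as np,cv2
from plant import arm
C={n:arm.get_calibration(n) for n in ("scene","top")}
def ray(n,p):
    c=C[n];d=np.linalg.solve(c["camera_matrix"],[p[0],p[1],1.]);T=np.array(c["T"]);d=T[:3,:3]@d
    return T[:3,3],d/np.linalg.norm(d)
def onz(n,p,z): o,d=ray(n,p);return o+d*(z-o[2])/d[2]
def proj(n,X):
    c=C[n];T=np.array(c["T"]);q=np.array(c["camera_matrix"])@(T[:3,:3].T@(np.array(X)-T[:3,3]));return q[:2]/q[2]
def tri(ps,pt):
    (a,d),(b,e)=ray("scene",ps),ray("top",pt)
    s=np.linalg.lstsq(np.c_[d,-e],b-a,rcond=None)[0];P,Q=a+s[0]*d,b+s[1]*e
    return (P+Q)/2,np.linalg.norm(P-Q)
def comp(mask,box,seed=None):
    "largest component within box x0,y0,x1,y1 -> points"
    m=np.zeros(mask.shape,np.uint8);x0,y0,x1,y1=box;m[y0:y1,x0:x1]=mask[y0:y1,x0:x1]
    n,l,s,c=cv2.connectedComponentsWithStats(m,connectivity=8);i=1+np.argmax(s[1:,4]);y,x=np.nonzero(l==i)
    return np.c_[x,y].astype(float)
def masks(im): # BGR
    b,g,r=[im[:,:,i].astype(int) for i in range(3)]
    return dict(dark=(im.max(2)<55),blue=(b>1.6*r)&(b>1.3*g)&(b>60),red=(r>130)&(g<90)&(b<90),white=(im.min(2)>120)&(r-b>8)&(g>r-12))
def line(p):
    m=p.mean(0);w,v=np.linalg.eigh(np.cov((p-m).T));return m,v[:,1]
def line3(ps,pt):
    "direction of 3D line from image lines"
    N=[]
    for n,p in (("scene",ps),("top",pt)):
        m,v=line(p);N.append(np.cross(ray(n,m-5*v)[1],ray(n,m+5*v)[1]))
    d=np.cross(*N);return d/np.linalg.norm(d)
E
python3 - <<'E'
from h import *
S=cv2.imread("pics/scene0.png");T=cv2.imread("pics/top0.png");ms,mt=masks(S),masks(T)
np.set_printoptions(precision=4,suppress=True)
hs=comp(ms["dark"],(288,222,320,243));ht=comp(mt["dark"],(203,148,227,162))
print("handle n",len(hs),len(ht),hs.min(0),hs.max(0),ht.min(0),ht.max(0));print(tri(hs.mean(0),ht.mean(0)),line3(hs,ht))
fs=comp(ms["blue"],(140,155,175,190));ft=comp(mt["blue"],(325,172,360,190))
print("fin",len(fs),len(ft),fs.mean(0),ft.mean(0),tri(fs.mean(0),ft.mean(0)))
for n,m,b in (("scene",ms,(130,180,205,240)),("top",mt,(300,155,365,225))):
    p=comp(m["white"],b);h=cv2.convexHull(p.astype(np.float32));e=cv2.fitEllipse(h);print(n,"dial",len(p),e,onz(n,e[0],.005))
for n,m,b in (("scene",ms,(140,205,165,235)),("top",mt,(333,162,348,180))):
    p=comp(m["red"],b);v=[onz(n,q,.008)[:2] for q in p];mm,d=line(np.array(v));print(n,"needle",len(p),mm,np.degrees(np.arctan2(*d[::-1])),v[0],v[-1])
# cap, post tops
cs=comp(ms["dark"],(245,205,275,228));ct=comp(mt["dark"],(241,149,260,166))
print("cap",len(cs),len(ct),cs.mean(0),ct.mean(0),tri(cs.mean(0),ct.mean(0)))
print("post top", onz("top",(200+174/5,125+181/5),.14), onz("scene",(115+628/3.8,155+262/3.8),.14))
# plate corners
pl=[onz("top",(200+x/5,125+y/5),.01)[:2] for x,y in((147,124),(322,142),(306,318),(126,300))];print("plate",np.array(pl))
for k,p in dict(beaker=(258,121),reagent=(197,130),dish=(275,232),bung=(241,225),camera=(340,121)).items(): print(k,onz("top",p,.05)[:2])
E
```

```text
handle n 125 56 [288. 227.] [312. 237.] [208. 153.] [226. 157.]
(array([0.6285, 0.1155, 0.1583]), np.float64(0.0005663819335197042)) [0.1154 0.9932 0.0137]
fin 210 43 [156.3476 171.7762] [341.6047 179.814 ] (array([ 0.5446, -0.2914,  0.1841]), np.float64(0.0028493410871403705))
scene dial 1199 ((168.84738159179688, 213.9362335205078), (41.8267936706543, 65.0317153930664), 48.001129150390625) [ 0.5548 -0.2789  0.005 ]
top dial 1653 ((332.3486633300781, 185.1953887939453), (50.48792266845703, 59.09328842163086), 177.3519744873047) [ 0.5528 -0.2908  0.005 ]
scene needle 35 [ 0.5912 -0.317 ] 156.19087125542652 [ 0.5635 -0.3061] [ 0.6154 -0.3265]
top needle 10 [ 0.6027 -0.3164] 158.91571550144457 [ 0.6193 -0.3224] [ 0.5862 -0.3111]
cap 270 151 [258.2444 218.9185] [249.8874 157.6424] (array([0.6189, 0.0062, 0.166 ]), np.float64(5.32887219969445e-05))
post top [0.6114 0.057  0.14  ] [0.6039 0.0612 0.14  ]
plate [[ 0.6782  0.083 ]
 [ 0.6662 -0.0443]
 [ 0.5371 -0.0338]
 [ 0.5489  0.0959]]
beaker [ 0.7758 -0.0198]
reagent [0.7404 0.1976]
dish [ 0.3801 -0.0825]
bung [0.4033 0.0359]
camera [ 0.779  -0.3137]
```

```bash
P="python3 -m pendant"
$P '[[0,0,-1,-0.363],[0,0,-1,-0.363],[0,0,-1,-0.363],[0,0,-1,-0.363],[0,0,-1,-0.363],[0,0,-1,-0.363],[0,0,-1,-0.363]]' -1
for i in 1 2 3 4 5 6 7; do python3 -m pendant '[[0.47,0.22,0,0],[0.93,0.44,0,0]]' | tail -1; done
python3 -m pendant '[[0.47,0.22,0,0],[0.93,0.44,0,0],[0.93,0.44,0,0]]'
python3 - <<'E'
from h import *
c=arm.get_calibration("wrist");im=arm.get_image("wrist");cv2.imwrite("pics/w1.png",im[:,:,::-1])
print(np.round(c["camera_matrix"],1).tolist(),np.round(c["T"],4).tolist());np.savez("w1.npz",K=c["camera_matrix"],T=c["T"])
E
```

```text
t: 0.98
tool_pos: [0.2042, -0.5906, 0.331]
eef_rot: [-3.141, -0.0, 1.473]
force: [0.1, -0.0, 0.3]
finger_gap: 0.0857
grasp_force: 0.0
grasp_force: 0.0
grasp_force: 0.0
grasp_force: 0.0
grasp_force: 0.0
grasp_force: 0.0
grasp_force: 0.0
grasp_force: 0.0
t: 3.1
tool_pos: [0.6278, 0.1182, 0.3301]
eef_rot: [-3.14, -0.0, 1.472]
force: [-0.7, -0.5, -0.1]
finger_gap: 0.0853
grasp_force: 0.0
[[331.0, 0.0, 249.6], [0.0, 331.0, 190.9], [0.0, 0.0, 1.0]] [[0.9951, -0.0939, -0.0293, 0.6348], [-0.0984, -0.9528, -0.2873, 0.1909], [-0.0009, 0.2888, -0.9574, 0.4718], [0.0, 0.0, 0.0, 1.0]]
```

View pics/w1.png

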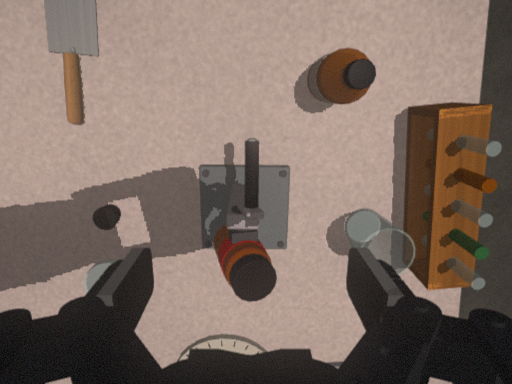

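The wrist view shows the handle from (252,140) to (251,207), the plate edges at columns 200 and 290, square to the tool, the post near (240,225), and the jar leaning to the right (+x).

```bash
python3 - <<'E'
from h import *
np.set_printoptions(precision=4,suppress=True)
d=np.load("w1.npz");C["w"]=dict(camera_matrix=d["K"],T=d["T"]);im=cv2.imread("pics/w1.png");g=cv2.cvtColor(im,cv2.COLOR_BGR2GRAY).astype(int)
print("handle cols",[np.nonzero(g[r,235:275]<60)[0][[0,-1]]+235 for r in (150,165,180,195)],"rows",np.nonzero(g[120:230,251]<60)[0][[0,-1]]+120)
for r in (172,195,242): print("plate",r,g[r,194:204],g[r,284:294])
for z in(.157,):
  for p in((251.7,145),(251.7,173.5),(251.3,200)): print("h",onz("w",p,z))
for p in ((199.7,165),(290,165.5),(288,249),(200,249)): print("pl",onz("w",p,.01))
for p in ((229,229),(258,229),(243.5,222)): print("post",onz("w",p,.14))
cv2.imwrite("pics/w1c.png",cv2.resize(im[130:305,190:300],None,fx=3.4,fy=3.4,interpolation=cv2.INTER_CUBIC))
E
```

```text
handle cols [array([246, 248]), array([245, 257]), array([245, 257]), array([244, 257])] rows [154 208]
plate 172 [100 150 161 160 159 104  95 102  81  75] [ 80  83  97 105 107 105 154 164 166 164]
plate 195 [94 95 93 91 91 91 69 65 64 62] [109 109 111 108 109 154 163 167 166 164]
plate 242 [96 99 92 91 91 94 91 87 63 61] [103 104 101 156 166 166 164 158 163 164]
h [0.6316 0.1417 0.157 ]
h [0.6289 0.1139 0.157 ]
h [0.6259 0.0868 0.157 ]
pl [0.5537 0.0976 0.01  ]
pl [0.6816 0.0843 0.01  ]
pl [ 0.6702 -0.0464  0.01  ]
pl [ 0.5354 -0.0331  0.01  ]
post [0.5981 0.0506 0.14  ]
post [0.6294 0.0475 0.14  ]
post [0.6146 0.0571 0.14  ]
```

View pics/w1c.png

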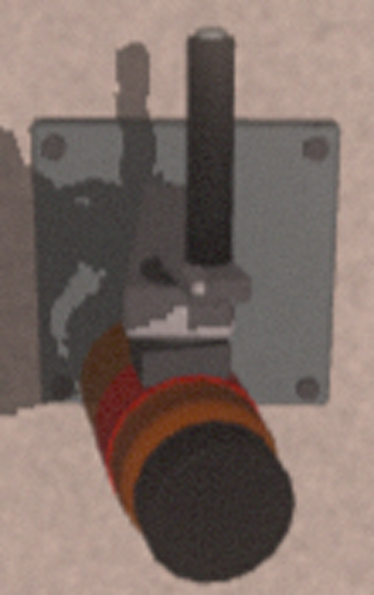

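```bash
python3 -m pendant '[[0,0.015,0.5,0],[0,0.015,0.95,0]]' >/dev/null; python3 -m pendant '[[0,0,0.48,0],[0,0,0.96,0],[0,0,0.96,0]]' 
python3 -m pendant '[[0,0,0,0],[0,0,0,0],[0,0,0,0],[0,0,0,0],[0,0,0,0],[0,0,0,0]]' 1 30
```

```text
t: 3.78
tool_pos: [0.6268, 0.1141, 0.1377]
eef_rot: [-3.136, 0.001, 1.47]
force: [-0.7, 0.2, 0.3]
finger_gap: 0.0852
grasp_force: 0.0
t: 4.53
tool_pos: [0.6289, 0.1154, 0.1409]
eef_rot: [3.14, -0.0, 1.473]
force: [-0.4, -0.3, 5.9]
finger_gap: 0.0126
grasp_force: 29.3
```

```bash
python3 -m pendant '[[0,0.081,0.041,0],[0,0.157,0.112,0],[0,0.209,0.203,0],[0,0.232,0.305,0],[0,0.232,0.305,0]]'
```

```text
t: 5.15
tool_pos: [0.6539, 0.1127, 0.1098]
eef_rot: [3.136, -0.0, 1.473]
force: [11.2, -0.4, -1.6]
finger_gap: 0.0128
grasp_force: 29.2
```

```bash
python3 -m pendant '[[0,0.021,0.108,0],[0,-0.018,0.205,0],[0,-0.084,0.286,0]]'; python3 - <<'E'
from plant import arm; print(arm.get_state()["moment"])
E
```

```text
t: 5.52
tool_pos: [0.6425, 0.1139, 0.0804]
eef_rot: [-3.141, 0.0, 1.473]
force: [-4.7, -1.0, 9.3]
finger_gap: 0.0131
grasp_force: 30.5
[-0.24092621  0.67650477 -0.09971913]
```

```bash
python3 -m pendant '[[0,-0.086,0.058,0],[0,-0.187,0.089,0],[0,-0.221,0.092,0],[0,-0.221,0.092,0],[0,-0.221,0.092,0]]'; python3 - <<'E'
from h import *
im=arm.get_image("scene");cv2.imwrite("pics/s2.png",im[:,:,::-1]);cv2.imwrite("pics/s2c.png",cv2.resize(im[150:290,200:340,::-1],None,fx=4,fy=4))
E
```

```text
t: 6.15
tool_pos: [0.6211, 0.1161, 0.0721]
eef_rot: [3.141, -0.0, 1.473]
force: [-2.3, 0.2, 6.6]
finger_gap: 0.0126
grasp_force: 30.2
```

View pics/s2c.png

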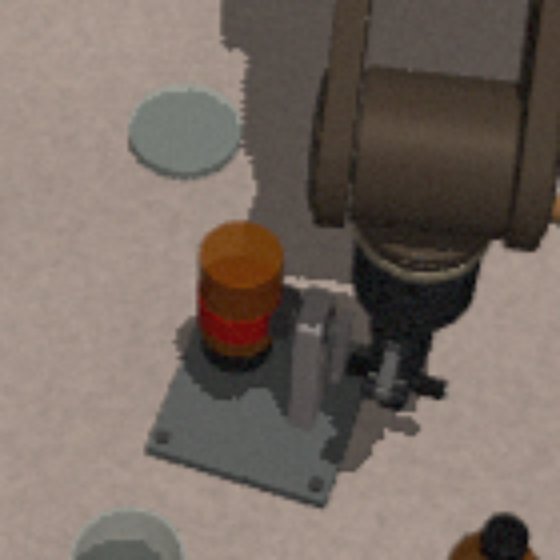

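The jar stands inverted (cap down, band at crop (235,320)). Now I crank it back the same way.

```bash
python3 -m pendant '[[0,0.102,-0.020,0],[0,0.194,-0.070,0],[0,0.268,-0.144,0],[0,0.316,-0.237,0],[0,0.335,-0.340,0],[0,0.322,-0.444,0],[0,0.280,-0.539,0],[0,0.210,-0.618,0],[0,0.121,-0.672,0],[0,0.055,-0.693,0]]'; python3 -m pendant '[[0,-0.07,-0.007,0],[0,-0.07,-0.007,0],[0,-0.07,-0.007,0],[0,-0.07,-0.007,0]]'
python3 - <<'E'
from h import *
np.set_printoptions(precision=4,suppress=True)
im=arm.get_image("scene")[:,:,::-1].copy();cv2.imwrite("pics/s3.png",im);tp=arm.get_image("top")[:,:,::-1].copy();cv2.imwrite("pics/t3.png",tp)
m=masks(im);cs=comp(m["dark"],(245,200,280,232));print("cap scene",len(cs),cs.mean(0),cs.min(0),cs.max(0))
r=comp(m["red"],(245,215,280,245));print("band scene",len(r),r.mean(0))
a=cv2.resize(im[190:260,230:300],None,fx=5,fy=5);b=cv2.resize(tp[130:200,215:285],None,fx=5,fy=5);cv2.imwrite("pics/st3.png",np.hstack([a,b]))
E
```

```text
t: 7.45
tool_pos: [0.6264, 0.1156, 0.1419]
eef_rot: [3.14, -0.0, 1.473]
force: [3.0, -2.1, -3.7]
finger_gap: 0.0128
grasp_force: 29.5
t: 7.95
tool_pos: [0.6198, 0.1163, 0.1422]
eef_rot: [-3.142, -0.0, 1.473]
force: [-2.7, 0.8, 4.0]
finger_gap: 0.0126
grasp_force: 30.3
cap scene 277 [259.6065 215.1552] [251. 206.] [268. 224.]
band scene 1 [249. 225.]
```

View pics/st3.png

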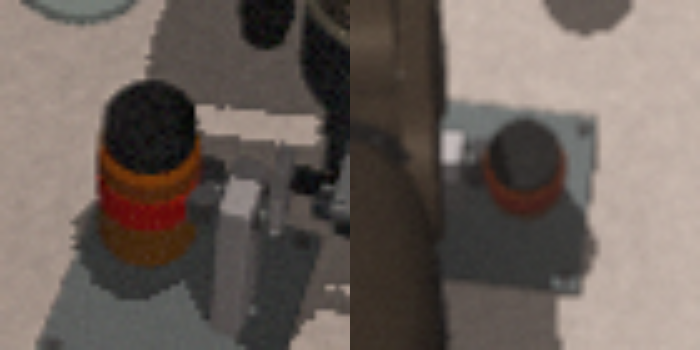

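```bash
python3 - <<'E'
from h import *
np.set_printoptions(precision=4,suppress=True)
S=cv2.imread("pics/s3.png");T=cv2.imread("pics/t3.png")
cs=comp(masks(S)["dark"],(245,200,272,232));ct=comp((T.max(2)<75),(240,150,260,170))
print(len(ct),ct.mean(0),ct.min(0),ct.max(0),tri(cs.mean(0),ct.mean(0)), tri((259.6,215.2),(250,160.4)))
for zc in (.12,.125,.168,.176): print(zc,proj("scene",[.609,.0065,zc]),proj("top",[.609,.0065,zc]))
b,g,r=[S[:,:,i].astype(int) for i in range(3)]
p=comp((r>1.8*g)&(r>60)&(b<60),(240,205,275,250));print(len(p),p.min(0),p.max(0))
red=comp((r>110)&(g<45),(240,205,275,250));print("red",len(red),red.mean(0),line(red))
E
```

```text
228 [248.6316 162.5263] [240. 154.] [258. 169.] (array([0.6036, 0.0084, 0.1617]), np.float64(0.00377326303420108)) (array([0.609 , 0.0066, 0.1687]), np.float64(0.0018078114957672344))
0.12 [258.952  225.7994] [249.9129 163.1623]
0.125 [258.9769 224.7424] [249.8974 162.8894]
0.168 [259.1985 215.3439] [249.7608 160.4733]
0.176 [259.2413 213.532 ] [249.7346 160.0097]
224 [250. 218.] [269. 237.]
red 5 [265.2 229.6] (array([265.2, 229.6]), array([-0.9487,  0.3162]))
```

```bash
python3 -m pendant '[[0,0,0,0],[0,0,0,0],[0,0,0,0],[0,0,0,0],[0,0,0,0]]' -1; python3 -m pendant '[[0,0,-0.5,0],[0,0,-0.95,0]]' >/dev/null;  python3 -m pendant '[[0,0,-0.5,0],[0,0,-0.95,0]]' > /dev/null
for i in 1 2 3 4; do python3 -m pendant '[[-0.41,-0.04,0,0],[-0.82,-0.077,0,0]]' >/dev/null; done
python3 -m pendant '[[-0.41,-0.04,0,0],[-0.82,-0.077,0,0],[-0.82,-0.077,0,0],[-0.82,-0.077,0,0]]'
python3 - <<'E'
from h import *
c=arm.get_calibration("wrist");im=arm.get_image("wrist");cv2.imwrite("pics/w2.png",im[:,:,::-1]);np.savez("w2.npz",K=c["camera_matrix"],T=c["T"])
S=arm.get_image("scene")[:,:,::-1];cv2.imwrite("pics/s4.png",S)
a=np.hstack([im[:,:,::-1][:,::1],S]);cv2.imwrite("pics/ws.png",cv2.resize(a,(800,300),interpolation=cv2.INTER_AREA))
E
```

```text
t: 8.68
tool_pos: [0.6198, 0.1161, 0.1419]
eef_rot: [3.142, 0.0, 1.473]
force: [0.5, -0.5, -0.2]
finger_gap: 0.0854
grasp_force: 0.0
t: 10.68
tool_pos: [0.5415, -0.2878, 0.3319]
eef_rot: [-3.141, -0.0, 1.473]
force: [-0.1, 0.3, 0.1]
finger_gap: 0.0849
grasp_force: 0.0
```

View pics/ws.png

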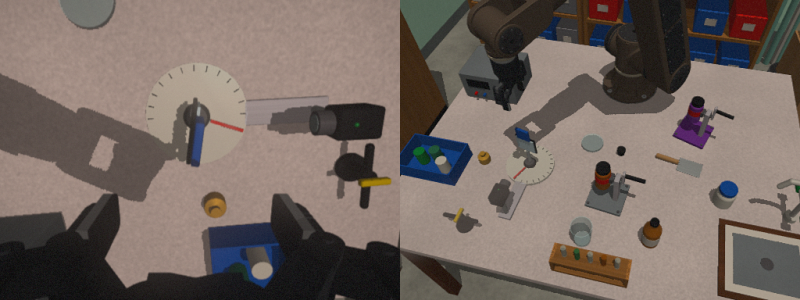

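```bash
python3 - <<'E'
from h import *
np.set_printoptions(precision=4,suppress=True)
d=np.load("w2.npz");C["w"]=dict(camera_matrix=d["K"],T=d["T"]);W=cv2.imread("pics/w2.png");S=cv2.imread("pics/s4.png");mw,ms=masks(W),masks(S)
b,g,r=[W[:,:,i].astype(int) for i in range(3)]
# needle
n=comp((r>110)&(r>1.8*g),(262,140,320,180));v=np.array([onz("w",q,.007)[:2] for q in n]);m,dd=line(v);t=(v-m)@dd
print("needle",len(n),np.degrees(np.arctan2(*dd[::-1])),m+dd*t.min(),m+dd*t.max())
# dial: edge pts along radial rays around approx centre
white=(W.min(2)>110)&(r-b>8)&(g>r-14)&(b<0.9*r)
p=comp(white,(180,75,325,215));print("dial",len(p),p.min(0),p.max(0))
q=np.array([onz("w",x,.006)[:2] for x in cv2.convexHull(p.astype(np.int32))[:,0].astype(float)])
c=np.array([.5415,-.291])
from scipy.optimize import least_squares
f=least_squares(lambda c:np.hypot(*(q-c).T)-.092,c,loss="soft_l1",f_scale=.002);print(f.x,np.abs(f.fun).mean())
# fin
fw=comp(mw["blue"],(235,140,280,220));fs=comp(ms["blue"],(140,155,175,190));print("fin w",len(fw),fw.min(0),fw.max(0),line(fw))
fin=np.array([onz("w",x,.206)[:2] for x in fw]);print("fin top-plane",fin.mean(0))
a,e=ray("scene",fs.mean(0));bb,h=ray("w",fw.mean(0));s=np.linalg.lstsq(np.c_[e,-h],bb-a,rcond=None)[0];print(a+s[0]*e,bb+s[1]*h)
cv2.imwrite("pics/w2c.png",cv2.resize(W[70:225,170:340],None,fx=3.8,fy=3.8,interpolation=cv2.INTER_CUBIC))
E
```

```text
needle 155 157.53524816960794 [ 0.6256 -0.3277] [ 0.568  -0.3039]
dial 1347 [239.  80.] [311. 124.]
[ 0.543  -0.2933] 0.005505004151238649
fin w 512 [245. 157.] [261. 207.] (array([252.8926, 181.375 ]), array([-0.1208,  0.9927]))
fin top-plane [ 0.5439 -0.2874]
[ 0.5427 -0.2903  0.182 ] [ 0.5435 -0.2935  0.1829]
```

View pics/w2c.png

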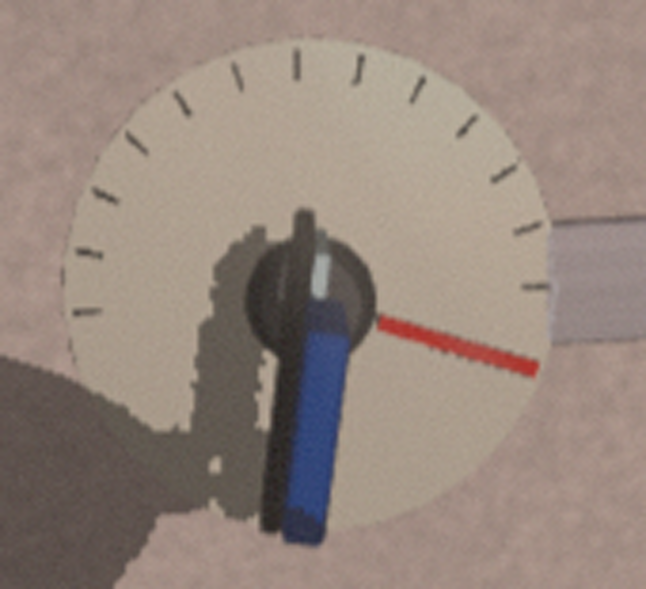

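Pivot ≈ (0.5435,−0.293), needle at −22.5°, and the jar lies at +77.7° from the pivot, so the mirror needs about 50° anticlockwise. The crop shows the fin at 77.5° in world axes.

```bash
python3 -m pendant '[[-0.05,0.025,0.4,0.038],[-0.05,0.025,0.8,0.038],[-0.05,0.025,0.8,0.038]]' ; python3 -m pendant '[[0,0,0.4,0],[0,0,0.84,0],[0,0,0.84,0]]'
python3 -m pendant '[[0,0,0,0],[0,0,0,0],[0,0,0,0],[0,0,0,0],[0,0,0,0],[0,0,0,0],[0,0,0,0]]' 1 50
```

```text
t: 11.15
tool_pos: [0.543, -0.292, 0.2499]
eef_rot: [-3.137, -0.002, 1.355]
force: [0.6, 0.8, 0.8]
finger_gap: 0.0856
grasp_force: 0.0
t: 11.52
tool_pos: [0.5434, -0.2927, 0.1675]
eef_rot: [-3.139, -0.001, 1.355]
force: [-0.5, 0.4, 0.5]
finger_gap: 0.085
grasp_force: 0.0
t: 12.4
tool_pos: [0.5432, -0.2934, 0.1687]
eef_rot: [-3.141, 0.0, 1.354]
force: [-4.6, 0.6, 6.0]
finger_gap: 0.0092
grasp_force: 49.8
```

```bash
python3 -m pendant '[[0,0,0,-0.05],[0,0,0,-0.1],[0,0,0,-0.15],[0,0,0,-0.2],[0,0,0,-0.25],[0,0,0,-0.278],[0,0,0,-0.278],[0,0,0,-0.278],[0,0,0,-0.278]]'
python3 - <<'E'
from h import *
C["wrist"]=arm.get_calibration("wrist")
for n in ("wrist","scene","top"):
    im=arm.get_image(n)[:,:,::-1].copy();cv2.imwrite(f"pics/{n}5.png",im)
    b,g,r=[im[:,:,i].astype(int) for i in range(3)]
    p=np.array([.5435,-.293]);dirn=np.radians(77.7);a,c=proj(n,[*p,.006]),proj(n,[*(p+.09*np.array([np.cos(dirn),np.sin(dirn)])),.006])
    y,x=np.nonzero((r>85)&(r>1.8*g)&(r>1.8*b));q=np.c_[x,y].astype(float);w=np.array([onz(n,k,.007)[:2] for k in q]).reshape(-1,2);rad=np.hypot(*(w-p).T);k=(rad>.024)&(rad<.092);w=w[k]
    print(n,a,c,k.sum())
    if k.sum()>4:
        m,d=line(w);e=m-p;print("  line",np.degrees(np.arctan2(*d[::-1])),"from pivot",np.degrees(np.arctan2(e[1],e[0])),rad[k].min(),rad[k].max())
E
```

```text
t: 13.52
tool_pos: [0.5447, -0.293, 0.1687]
eef_rot: [3.14, 0.002, 2.227]
force: [7.3, 4.4, 2.5]
finger_gap: 0.0094
grasp_force: 49.5
wrist [248.87599802 171.12783198] [325.91881244 107.85278895] 472
  line 77.51200942754829 from pivot 76.4151355589492 0.0268322528232562 0.09035374688793826
scene [165.61366455 209.85725128] [191.71309241 220.58802583] 37
  line 77.33898488337313 from pivot 84.16460348869582 0.02618858821831099 0.08414671754804301
top [333.03469603 187.71001791] [308.65463972 182.20797316] 14
  line 74.54957188945988 from pivot 77.02000064275586 0.05581627227935285 0.08641283994024397
```

```bash
python3 - <<'E'
from h import *
S=cv2.imread("pics/scene5.png");c=comp(masks(S)["dark"],(245,200,272,232));print("cap",c.mean(0),len(c))
s=arm.get_state();print(s["t"],s["grasp_force"],s["qd"].round(3))
cv2.imwrite("pics/fin.png",S[130:330,60:460])
E
```

```text
cap [259.57407407 215.32592593] 270
13.675 49.54788386821747 [-0.     0.003  0.     0.001 -0.001 -0.   ]
```

View pics/fin.png

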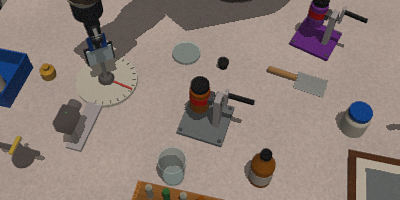

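The jar is upright (cap at crop (200,87)), the needle points at it from the dial, the fin is held at (100,50), and the bystanders have not moved.

```bash
python3 -m pendant '[[0,0,0,0],[0,0,0,0],[0,0,0,0]]' | head -2; python3 -c "
from plant import arm; print(arm.finish_job())"
```

```text
t: 14.05
tool_pos: [0.5448, -0.293, 0.1687]
the job is handed in; nothing more can be done
None
```

I cranked the jar upside down and back upright, then handed in at about 14 s with the gripper holding the mirror on the jar's red band: the needle read about 77.5° against a 77.7° target. The hand-in returned no verdict.

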